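# Clamp the lid of a freeze-drying pot, pin it and keep it squeezed

## Robot

A 6-joint arm with a two-finger parallel gripper is mounted at the origin on the work surface. World frame = base frame: x ahead of the robot, y to its left, z up, the work surface at z = 0. Lengths are in mm, angles in rad, forces in N, time in s.
With the tool pointing down it reaches from about 275 to 750 mm from the base axis. Payload 10.2 kg.
Tool frame: the origin (TCP) lies at the very end of the fingers, on their centre line; the grasp point (between the pads) lies ctrl.grip_depth behind it (ctrl.grip_depth is the distance from the TCP to the grasp point, in mm); z points along the fingers, y is the direction in which the jaws open and shut (so a half turn about z gives the same grasp; the last joint's range is limited). The gripper opens to 85 mm and grips with 20 to 120 N. Pads are 22 mm wide; open, the fingers measure 114 mm over their backs; the gripper's body (76 mm by 85 mm) begins 54 mm behind the grasp point. The pads swing forward as they close: fully open they stand 13 mm farther back than shut.
Start: joints at [1.08, 0.313, 1.498, -0, 1.331, -0.223], TCP at [138.933, 506.289, 231.294] pointing down, gripper open.
Joint ranges: [-2.94, 2.94], [-0.97, 2.17], [0.19, 2.56], [-1.23, 4.37], [0.02, 3.11], [-2.88, 2.88]. Speed limits (rad/s): [2.39, 2.39, 3.01, 3.14, 3.14, 3.14].

## Interface

Orientations are given as a unit quaternion [w, x, y, z].
In Python, from rig import telemetry, eyes, ctrl, nets gives the robot as it stands. The module is installed in compiled form; this text tells all that it offers.
- The arm moves only by the tool drive_tool, never from a script. Its argument "series" is text: rows parted by semicolons, each of 7 numbers parted by spaces: the shift along the tool's x, y, z normalised to -1 to 1, where 1 is 0.12 m, then the turn, a rotation vector about the tool's x, y, z normalised to -1 to 1, where 1 is 0.5 rad, then the opening, from 0 (shut) to 1 (fully open). In form: tx ty tz wx wy wz hand; .... A call has 1 to 20 rows; each row is the pose to reach, as a shift and turn from the pose measured when the call began, along the tool's axes at that moment; what a row does not reach only later rows make up. A row lasts 1/10 s, in which the tool goes at most 50 mm and 8.59 degrees, less where a joint would pass 70% of its speed; a pose out of reach is approached as far as the arm can. A call with a number of a shift or a turn outside -1 to 1 is refused whole. A call with a gripper value outside its range is refused whole. The fingers move at their own pace and stop on an object; "newtons" is the grip in N (left out, the last holds). Time passes only in rows, so rows that repeat a pose let the fingers close. It gives the time, the measured TCP pose, the force and the opening at its end, in the units of the state.
- telemetry.sense(): the state, without advancing time (a new reading comes with each control period).
- eyes.capture(name): name is "side" or "top"; returns a dict with "frame" (480x640x3 uint8, red, green, blue), "fx", "fy", "cx", "cy" (pixels), "view" (4x4, takes a point from world to camera coordinates). Camera axes: x right, y up, looking along -z (the intrinsics and any distortion apply to the point x, -y, -z); pixel columns grow to the right and rows downward; lengths in mm; the calibration is good to about 2 mm. A picture is of the moment at which its call begins. There is no depth.
- ctrl.finish_job(): hands the job in, once; it reports no verdict.
Trained networks look in a picture, given as the dict that the camera call returned (one of the last four; its "shot" number tells which), for a name from the list of things; names that differ only in an ending like _2 or _b are one class to them, and where a whole thing is asked for, a point or a joint stands for the part that bears it (a point fixed in the world has none). Each returns a list of dicts, best first, with "confidence" (0 to 1); they miss things now and then, are a little off and sometimes report something else, mostly with a low value. They report only what shows in the picture. A call takes as long as a camera call.
- nets.spot_in(name, picture): "rect" ([left, top, right, bottom] in pixels, round what is visible of it).
The state is a dict: "time_s": time; "joints": joint angles; "dq": joint speeds; "tau": joint torques, N m; "eef_pos": TCP position; "ee_rot": TCP orientation; "force": force on the tool from outside, world axes, zero at the start; "wrist_torque": the same for the moment, N m; "grip_width": opening from 0.0 (shut) to 1.0 (fully open).
Only numpy, scipy, OpenCV 4.12 (cv2) and the standard library are available. Lean on these libraries where they do the work, as an engineer would, in place of code of your own. Each camera call takes 0.05 s, during which the arm holds its last target. There are 200 camera calls.

## Task

The lid is already on the small steel freeze-drying pot, but its split clamp hangs open: swing the loose half of the clamp shut, take the red-knobbed locking pin out of the white block and push it fully home, down through the aligned holes of the two lugs. Then let go of the pin, pinch the two lugs together from both sides so that the springy seal gives and the halves are pressed fully shut, and finish while still squeezing them (do not let go: the pump is about to draw down). Leave everything else on the bench where it stands.

Things in the scene. Friction and masses are not known exactly. Their poses are not given: they have to be found in the camera images.
- pot: Steel freeze-drying pot, fixed: 94 mm across, low lid with its top 120 mm above the bench, base plate 150 x 130 x 10 mm. Origin: on the pot's axis, at bench level; z up, -x to the clamp's lugs (the side that faces the robot). Behind, between +x and -y, an outlet with a yellow-levered valve sticks out 128 mm from the axis, its lever 60 mm above the bench.
- hinge (a point): Point on the clamp's vertical hinge axis at mid-height of the clamp, 81 mm above the bench and 69 mm along +x from the pot's axis; axes as the pot's. The clamp ring is 122 mm across, 66 to 96 mm above the bench. The fixed half is on the pot's -y side, the loose half swings out to its +y side; the lug hole is 156 mm from the hinge along -x.
- swing_half (a joint): Angle of the loose half, rad: 0 = closed as far as it goes without squeezing, resting on the springy rubber seal, the lug still 3.4 mm (0.022 rad) ajar (the pin goes in like that); up to 1.35 as it opens to the pot's +y side (clockwise from above). Starts at 0.7 to 1.15. A stiff hinge: it stays where left, about 1 N at the lug moves it.
- seal_give (a joint): How far the loose half, once closed, is pressed into the springy seal, rad: 0 = not pressed, 0.022 = pressed fully shut, the halves meeting (a hard stop). About 8 N of squeeze at the lugs presses it fully shut; it springs back to 0 when let go.
- swing_lug: Lug of the loose half, moves with it. Origin: on the outer face of its cheek, 81 mm above the bench, 156 mm from the hinge along the half and 28.5 mm outwards. Axes equal the pot's when shut: +y out of the outer face (push along -y to close). Cheek 10 mm thick, 34 mm high, from x = -17 to +33 mm. A 12 mm thick tongue with a 14.5 mm hole, 28.5 mm along -y, goes into the fixed lug's fork.
- fixed_lug: Lug of the fixed half: fork of two 34 x 34 x 8 mm plates (62 to 70 and 92 to 100 mm above the bench) with vertical 14.5 mm holes. Origin: centre of the hole on the upper plate's top face, 100 mm above the bench; axes as the pot's. Outer face of its cheek at y = -28.5 mm, x -17 to +33, z -38 to 0 mm. Shut, the two lugs measure 57 mm across their outer faces along y, free outside and above.
- pin_knob (a point): Centre of the red knob (18 mm across, 26 mm high) of the locking pin, z along the pin. Pin 80 mm long: 10 mm steel shank 50 mm long with tapered nose, then a collar 26 mm across, 4 mm thick, then the knob. From this point: tip 67 mm below, collar's underside 17 mm below, top 13 mm above. 70 g. It starts upright, collar on the block's top, this point 75 mm above the bench.
- pin_collar (a point): Centre of the underside of the pin's collar. Fully home, it lies on the upper face of the fixed lug.
- block: White plastic holder block, 52 x 170 x 58 mm, fixed to the bench. Origin: centre of its underside; y along its length, z up. Three 12 mm holes, 53 mm deep, on its centre line at y = -55, 0 and +55 mm; the pin stands in one of them, the valve key and the plug in the others.
- valve_key: Bystander: black T-handled valve key in another hole of the block, T bar 34 x 12 x 12 mm with its top 75 mm above the bench. Origin at its foot.
- plug: Bystander: blue-capped blanking plug in another hole of the block, cap 24 mm across, top 72 mm above the bench. Origin at its foot.
- basket: Bystander: wire basket full of stoppered culture tubes, 170 x 115 mm, 135 mm high, at the far left. Origin: centre of its underside.
- tube_rack: Bystander: white rack with stoppered tubes, 70 x 160 mm, 126 mm high, beyond the pot to the left. Origin: centre of its underside.
- spare_seal: Bystander: orange rubber ring lying flat, 94 mm across, 6 mm thick. Origin: centre of its underside.
- wash_bottle: Bystander: clear bottle with a red cap, 66 mm across, 150 mm high, beyond the pot. Origin: centre of its underside.
- driver: Bystander: red-handled screwdriver lying at the right of the robot, clear of the work.

How it is judged (in metres and radians):
On the way, in this order (a step that is already met when the one before it is completed fails the run):
1. the loose half of the clamp is swung shut (within 0.04 rad) (value of joint swing_half below 0.04 rad), for 0.2 s.
2. the pin is fully home through both lugs: its collar on the upper face of the fixed lug, within 4 mm, over the hole within 6 mm, with the clamp shut (horizontal distance between pin_collar and fixed_lug below 0.006 m and z of pin_collar in the frame of fixed_lug below 0.004 m and angle between pin_collar's own z axis and vertical below 0.15 rad and value of joint swing_half below 0.04 rad), for 0.2 s.
At the end, for the whole second after the job is handed in: Fingers squeeze both lugs (over 3 N on each) so that the clamp is pressed shut (swing_half below 0.015, seal_give above 0.013 rad); pin not held and fully home: collar within 4 mm of the fixed lug's top face, 6 mm of the hole's centre, tilt below 0.15 rad; all through the last second (value of joint swing_half below 0.015 rad and value of joint seal_give above 0.013 rad and contact force between the fingers and swing_lug above 3 N and contact force between the fingers and fixed_lug above 3 N and contact force between the fingers and pin below 0.5 N and horizontal distance between pin_collar and fixed_lug below 0.006 m and z of pin_collar in the frame of fixed_lug below 0.004 m and angle between pin_collar's own z axis and vertical below 0.15 rad); the arm keeps its last pose, push and grip.
It fails at once if a bystander on the bench is shoved more than 30 mm (distance of any of basket, tube_rack, spare_seal, wash_bottle, driver from where it was at the start of the episode above 0.03 m).
It fails at once if the valve key or the plug is taken out of the block (distance of any of valve_key, plug from where it was at the start of the episode above 0.02 m).
It also fails if it takes over 61 s, if anything falls off the work surface, if the arm or the gripper's body presses on something with over 40 N, if the wrist force passes 120 N, or if a joint passes its speed limit or range.

## Working session

There is one attempt and no reset: what is moved stays moved. The work goes in short steps, Python scripts to look and compute and a tool call to move; the robot and the scene stay as the last step left them, time stands still between calls to the robot, and variables do not carry over. Pictures are saved under pics/ and viewed, about 8 in all and at most 12, crops included, and the job is handed in when it is done.

Besides the shell and the picture viewer there is one more tool, called after "Emit:" in YAML: its name, and indented under it one key for each argument. drive_tool: Moves the arm, as the interface text tells. Scaled input: -1 to 1 covers 0.12 m each way for a shift and 0.5 rad each way for a turn. Its arguments: {"type":"object","properties":{"series":{"type":"string"},"newtons":{"type":"number"}},"required":["series"]}

```bash
mkdir -p pics
cat > h.py <<'E'
import numpy as np,cv2
from rig import telemetry,eyes,ctrl,nets
def shot(n):
    return eyes.capture(n)
def proj(c,P):
    P=np.atleast_2d(P); q=(c["view"]@np.c_[P,np.ones(len(P))].T).T
    return np.c_[c["fx"]*q[:,0]/-q[:,2]+c["cx"], c["fy"]*-q[:,1]/-q[:,2]+c["cy"]]
def onz(c,u,v,z):
    V=np.array(c["view"]);R=V[:3,:3];o=-R.T@V[:3,3]
    d=R.T@np.array([(u-c["cx"])/c["fx"],-(v-c["cy"])/c["fy"],-1])
    return o+d*(z-o[2])/d[2]
def save(c,n,rect=None,s=1):
    f=c["frame"][:,:,::-1]
    if rect: l,t,r,b=rect; f=f[t:b,l:r]
    if s!=1:f=cv2.resize(f,None,fx=s,fy=s,interpolation=cv2.INTER_CUBIC)
    cv2.imwrite("pics/"+n+".png",f)
E
python3 - <<'E'
from h import *
print(telemetry.sense(),ctrl.grip_depth)
for n in("top","side"):
    c=shot(n);save(c,n+"0");print({k:np.array(v).round(3).tolist() for k,v in c.items() if k!="frame"})
    for k in("pot","swing_lug","fixed_lug","pin_knob","block","valve_key","plug","hinge"):
        print(n,k,[(np.round(d["rect"]).tolist(),round(d["confidence"],2)) for d in nets.spot_in(k,c)[:2]])
E
```

```text
{'time_s': 0.0, 'joints': array([ 1.07960775e+00,  3.13465104e-01,  1.49845053e+00,  9.45668214e-06,
        1.33100200e+00, -2.23427616e-01]), 'dq': array([1.52902912e-03, 1.22534896e-03, 1.44596378e-03, 4.44291566e-04,
       2.31721134e-03, 1.65699460e-05]), 'tau': array([-1.44921294e-03, -4.12268364e+01, -2.59729260e+01, -3.05651392e-04,
        4.27658888e-03, -1.00393967e-05]), 'eef_pos': array([138.79759931, 506.04901653, 230.72228671]), 'ee_rot': array([-2.36011231e-04,  1.33481978e-01,  9.91051019e-01, -6.19043966e-04]), 'force': array([-0.20287955,  0.32736531,  0.26244028]), 'wrist_torque': array([-0.03172649,  0.03043473,  0.00242939]), 'grip_width': 1.002095430619081} 18.700000000000003
{'fx': 547.909, 'fy': 547.909, 'cx': 315.493, 'cy': 234.825, 'view': [[0.023, -1.0, -0.003, 8.516], [0.996, 0.022, 0.088, -565.48], [-0.088, -0.005, 0.996, -1400.704], [0.0, 0.0, 0.0, 1.0]], 'shot': 1}
top pot [([221.0, 198.0, 324.0, 280.0], 0.72)]
top swing_lug [([222.0, 238.0, 242.0, 265.0], 0.53)]
top fixed_lug [([283.0, 255.0, 302.0, 274.0], 0.8)]
top pin_knob [([423.0, 242.0, 435.0, 
[... 208 characters left out ...]
0.76)]
{'fx': 550.135, 'fy': 550.135, 'cx': 319.453, 'cy': 248.042, 'view': [[0.998, -0.061, 0.004, -549.566], [0.044, 0.755, 0.654, -122.753], [-0.043, -0.652, 0.757, -1347.986], [0.0, 0.0, 0.0, 1.0]], 'shot': 2}
side pot [([279.0, 194.0, 366.0, 280.0], 0.62)]
side swing_lug [([288.0, 192.0, 315.0, 208.0], 0.61), ([292.0, 193.0, 346.0, 230.0], 0.44)]
side fixed_lug [([276.0, 230.0, 302.0, 251.0], 0.87)]
side pin_knob [([315.0, 364.0, 332.0, 380.0], 0.46)]
side block [([292.0, 338.0, 347.0, 428.0], 0.58)]
side valve_key [([325.0, 344.0, 332.0, 357.0], 0.42)]
side plug [([275.0, 191.0, 366.0, 281.0], 0.32)]
side hinge [([276.0, 192.0, 370.0, 280.0], 0.84), ([241.0, 447.0, 294.0, 480.0], 0.3)]
```

Run:
```python
import cv2
a=cv2.imread("pics/top0.png")[120:320,170:490];cv2.imwrite("pics/t.png",cv2.resize(a,None,fx=2.5,fy=2.5,interpolation=2))
a=cv2.imread("pics/side0.png")[170:450,200:440];cv2.imwrite("pics/s.png",cv2.resize(a,None,fx=2.1,fy=2.1,interpolation=2))
```

```text
(no output)
```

View pics/t.png

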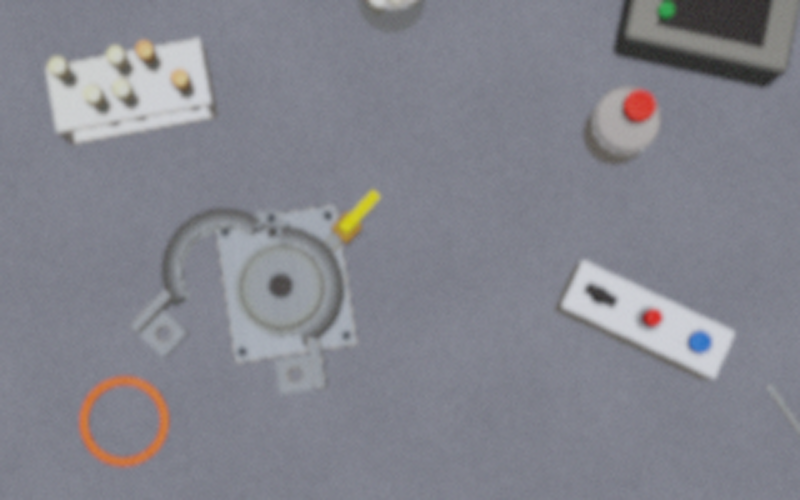

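View pics/s.png

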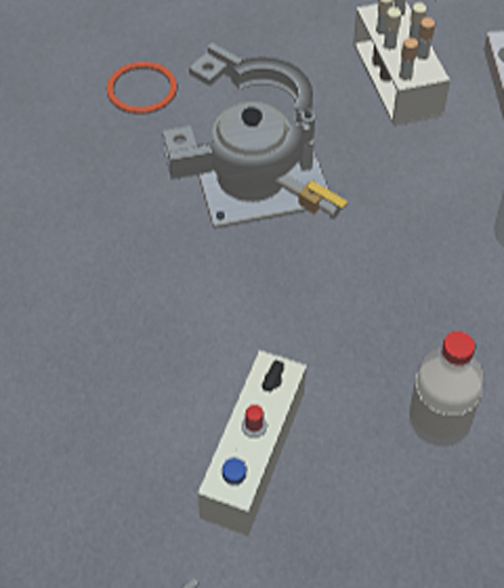

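The top view shows the pot with its fixed lug hole at about (288,270) full-frame. The loose lug hole is at about (235,253), and the red knob at about (431,247) sits in the block's middle hole between the key and the plug. The side view agrees: lug hole at (286,237), knob at (321,366). Next I'll fit the pose.

Run:
```python
from h import *
from scipy.optimize import least_squares
T=shot("top");S=shot("side")
t=lambda u,v:np.array([u/2.5+170,v/2.5+120]); s=lambda u,v:np.array([u/2.1+200,v/2.1+170])
def tri(a,b):
    f=lambda p:np.r_[proj(T,p)[0]-a,proj(S,p)[0]-b]
    r=least_squares(f,[450,0,80]);return r.x.round(1),r.fun.round(1)
def red(c,r):
    l,tt,rr,b=r;f=c["frame"][tt:b,l:rr].astype(int);m=(f[...,0]>130)&(f[...,1]<90)&(f[...,2]<90)
    y,x=np.nonzero(m);return np.array([x.mean()+l,y.mean()+tt])
def blue(c,r):
    l,tt,rr,b=r;f=c["frame"][tt:b,l:rr].astype(int);m=(f[...,2]>130)&(f[...,0]<100)
    y,x=np.nonzero(m);return np.array([x.mean()+l,y.mean()+tt])
a,b=red(T,(418,238,445,262)),red(S,(305,355,340,385));print("knob",a,b,tri(a,b), onz(T,*a,85),onz(S,*b,78))
a,b=blue(T,(435,245,465,270)),blue(S,(295,380,330,410));print("plug",a,b,tri(a,b))
print("fix",tri(t(295,374),s(181,140)),onz(T,*t(295,374),100),onz(S,*s(181,140),100))
print("swing",tri(t(163,333),s(209,67)),onz(T,*t(163,333),87),onz(S,*s(209,67),87))
print("lid",onz(T,*t(280,286),122),onz(S,*s(252,117),124))
# fit pot pose: x,y,yaw,q
def pts(p):
    x,y,w,q=p
    R=lambda a:np.array([[np.cos(a),-np.sin(a)],[np.sin(a),np.cos(a)]])
    O=np.array([x,y]);W=lambda l:np.r_[O+R(w)@l[:2],l[2]]
    H=np.array([69,0]);sw=H+R(-q)@np.array([-156,0])
    return [W(np.array(l)) for l in [(-87,0,100),(0,0,122),(75,65,10),(75,-65,10),(-75,-65,10),(-75,65,10)]]+[W(np.r_[sw,87])]
ot=[t(295,374),t(280,286),t(217,230),t(335,207),t(355,344),t(237,361),t(163,333)]
os=[s(181,140),s(252,117),None,None,s(215,226),None,s(209,67)]
def res(p):
    P=pts(p);r=[]
    for i,pt in enumerate(P):
        r+=list(proj(T,pt)[0]-ot[i])
        if os[i] is not None:r+=list(proj(S,pt)[0]-os[i])
    return np.array(r)
r=least_squares(res,[530,60,0.1,.9],loss="soft_l1");print(r.x.round(3),res(r.x).round(1).reshape(-1,2).tolist());P=pts(r.x);print(P[0],P[-1])
p=r.x.copy()
for q in(0,-.022):
    p[3]=q; print(pts(p)[-1])
save(T,"x")
```

```text
knob [430.15384615 246.88461538] [320.63829787 366.19148936] (array([ 536.3, -264.7,   85.2]), array([-0. , -0.1, -0.1,  0. ])) [ 536.09952031 -264.74023351   85.        ] [ 536.78828159 -260.7557672    78.        ]
plug [449.41304348 256.39130435] [310.94444444 392.97777778] (array([ 514. , -315.9,   71.1]), array([ 0. ,  0.1,  0.1, -0. ]))
fix (array([472.6,  86.4,  98.8]), array([-0. , -0.5, -0.5,  0. ])) [471.47395811  86.23329373 100.        ] [473.77375898  85.394815   100.        ]
swing (array([510.3, 219.3,  85.8]), array([-0. , -0.3, -0.3,  0. ])) [509.46264976 219.06763905  87.        ] [511.14050786 218.14768383  87.        ]
lid [555.80691169 101.89348186 122.        ] [557.27463739  94.86652647 124.        ]
[5.61321e+02 1.02727e+02 1.94000e-01 9.07000e-01] [[0.2, -1.8], [0.9, -0.2], [-0.3, -2.3], [1.4, -1.9], [-1.3, 0.4], [0.0, 1.2], [1.7, 2.4], [-3.6, 0.7], [-0.1, 4.1], [0.4, -0.6], [-0.1, 0.0]]
[475.95168158  85.96148282 100.        ] [510.99248339 218.02270277  87.        ]
[475.95168158  85.96148282  87.        ]
[476.65004916  82.60135907  87.        ]
```

```bash
cat >> h.py <<'E'
YAW=.175;FIX=np.array([473.5,86.]);HIN=FIX+156*np.array([np.cos(YAW),np.sin(YAW)])
from scipy.spatial.transform import Rotation as Ro
def lugpose(q,d,dx=0):
    a=YAW-q;c,s=np.cos(a),np.sin(a);l=np.array([-156+dx,28.5+d])
    return HIN+np.array([c*l[0]-s*l[1],s*l[0]+c*l[1]]),a+np.pi/2
def row(xyz,ya,cur=None):
    # target -> shift/turn in tool axes (normalised), from cur=(pos,quat wxyz)
    if cur is None:
        s=telemetry.sense();cur=(s["eef_pos"],s["ee_rot"])
    p,q=cur;R=Ro.from_quat(np.roll(q,-1))
    Y=np.array([np.cos(ya),np.sin(ya),0]);Z=np.array([0,0,-1.]);X=np.cross(Y,Z)
    G=Ro.from_matrix(np.c_[X,Y,Z]);
    return (R.inv().apply(np.array(xyz)-p)/120).round(3),((R.inv()*G).as_rotvec()/.5).round(3),G
def show(*ts):
    s=telemetry.sense();print("t",s["time_s"],"pos",s["eef_pos"].round(1),"F",s["force"].round(1),"w",round(s["grip_width"],3))
    for xyz,ya in ts:
        a,b,_=row(xyz,ya);print(np.round(xyz,1),round(ya,3),"->",a.tolist(),b.tolist())
E
python3 - <<'E'
from h import *
c=shot("top")
for k in("basket","tube_rack","spare_seal"):print(k,[(d["rect"],onz(c,(d["rect"][0]+d["rect"][2])/2,(d["rect"][1]+d["rect"][3])/2,60).round()) for d in nets.spot_in(k,c)[:1]])
for q in(1.12,.9,.7,.45,.2,0,-.01):
    p,y=lugpose(q,14.5);print(q,p.round(1),round(y,3))
p,y=lugpose(1.12,14.5);show((np.r_[p,231],y))
E
```

```text
basket [([87.6, 171.1, 152.0, 246.9], array([617., 522.,  60.]))]
tube_rack [([189.9, 137.5, 255.6, 176.6], array([757., 264.,  60.]))]
spare_seal [([202.0, 270.5, 234.7, 304.5], array([424., 263.,  60.]))]
1.12 [570.6 264.8] 0.626
0.9 [538.9 248.8] 0.846
0.7 [513.7 228.6] 1.046
0.45 [488.7 196.9] 1.296
0.2 [472.2 160. ] 1.546
0 [466.  128.3] 1.746
-0.01 [465.9 126.7] 1.756
t 1.2 pos [138.9 506.3 231.3] F [0.2 0.7 0.3] w 1.003
[570.6 264.8 231. ] 0.626 -> [-4.001, -0.989, 0.002] [-0.0, 0.0, 1.354]
```

Emit:
drive_tool:
  series: "-1 -0.25 0 0 0 0 0;-1 -0.25 0 0 0 0 0;-1 -0.25 0 0 0 0 0;-1 -0.25 0 0 0 0 0"
  newtons: 30

```text
time_s: 1.6
eef_pos: [249.0, 444.4, 231.2]
ee_rot: [0.0, 0.135, 0.991, -0.0]
force: [0.1, 0.9, 0.0]
grip_width: 0.325
```

Emit:
drive_tool:
  series: "-1 -0.25 0 0 0 0 0;-1 -0.25 0 0 0 0 0;-1 -0.25 0 0 0 0 0;-1 -0.25 0 0 0 0 0"

```text
time_s: 2.0
eef_pos: [358.3, 382.4, 231.1]
ee_rot: [0.0, 0.137, 0.991, -0.0]
force: [-0.2, 0.1, 0.4]
grip_width: -0.0
```

Emit:
drive_tool:
  series: "-1 -0.25 0 0 0 0.5 0;-1 -0.25 0 0 0 0.5 0;-1 -0.25 0 0 0 0.5 0;-1 -0.25 0 0 0 0.5 0"

```text
time_s: 2.4
eef_pos: [466.9, 320.3, 230.7]
ee_rot: [0.0, 0.26, 0.965, -0.0]
force: [-0.2, 0.1, 0.3]
grip_width: -0.001
```

Run:
```python
from h import *
p,y=lugpose(1.12,14.5);show((np.r_[p,170],y),(np.r_[p,72],y))
```

```text
t 2.4 pos [466.9 320.3 230.7] F [-0.2  0.1  0.3] w -0.001
[570.6 264.8 170. ] 0.626 -> [-0.979, 0.035, 0.506] [-0.001, 0.001, 0.836]
[570.6 264.8  72. ] 0.626 -> [-0.979, 0.035, 1.323] [-0.001, 0.001, 0.836]
```

Emit:
drive_tool:
  series: "-0.98 0.035 0.5 0 0 0.84 0;-0.98 0.035 0.5 0 0 0.84 0;-0.98 0.035 0.5 0 0 0.84 0;-0.98 0.035 0.5 0 0 0.84 0"

```text
time_s: 2.8
eef_pos: [570.9, 264.3, 167.7]
ee_rot: [-0.001, 0.458, 0.889, -0.002]
force: [-0.8, 1.5, 0.5]
grip_width: -0.0
```

Emit:
drive_tool:
  series: "0 0 0.82 0 0 0 0;0 0 0.82 0 0 0 0;0 0 0.82 0 0 0 0;0 0 0.82 0 0 0 0"

```text
time_s: 3.2
eef_pos: [570.0, 265.7, 70.8]
ee_rot: [-0.001, 0.457, 0.89, -0.001]
force: [-0.4, -0.0, 1.3]
grip_width: 0.004
```

Run:
```python
from h import *
c=shot("top");save(c,"push",(190,180,350,300),4)
for q in(.9,.78,.66,.54,.42,.3,.2,.1,.03):
    p,y=lugpose(q,14.5);print(q,end=" ");show((np.r_[p,72],y))
```

```text
0.9 t 3.25 pos [571.1 265.6  72.3] F [-0.1  0.5  1.1] w -0.0
[538.9 248.8  72. ] 0.846 -> [0.042, -0.3, 0.003] [-0.001, 0.0, -0.449]
0.78 t 3.25 pos [571.1 265.6  72.3] F [-0.1  0.5  1.1] w -0.0
[523.3 237.3  72. ] 0.966 -> [0.04, -0.462, 0.003] [-0.002, 0.0, -0.689]
0.66 t 3.25 pos [571.1 265.6  72.3] F [-0.1  0.5  1.1] w -0.0
[509.2 223.9  72. ] 1.086 -> [0.018, -0.622, 0.003] [-0.002, 0.0, -0.929]
0.54 t 3.25 pos [571.1 265.6  72.3] F [-0.1  0.5  1.1] w -0.0
[496.7 209.   72. ] 1.206 -> [-0.023, -0.778, 0.003] [-0.002, 0.0, -1.169]
0.42 t 3.25 pos [571.1 265.6  72.3] F [-0.1  0.5  1.1] w -0.0
[486.2 192.7  72. ] 1.326 -> [-0.082, -0.929, 0.003] [-0.002, 0.0, -1.409]
0.3 t 3.25 pos [571.1 265.6  72.3] F [-0.1  0.5  1.1] w -0.0
[477.7 175.3  72. ] 1.446 -> [-0.159, -1.071, 0.003] [-0.002, 0.0, -1.649]
0.2 t 3.25 pos [571.1 265.6  72.3] F [-0.1  0.5  1.1] w -0.0
[472.2 160.   72. ] 1.546 -> [-0.236, -1.182, 0.003] [-0.002, -0.0, -1.849]
0.1 t 3.25 pos [571.1 265.6  72.3] F [-0.1  0.5  1.1] w -0.0
[468.3 144.4  72. ] 1.646 -> [-0.323, -1.284, 0.003] [-0.002, -0.0, -2.049]
0.03 t 3.25 pos [571.1 265.6  72.3] F [-0.1  0.5  1.1] w -0.0
[466.5 133.2  72. ] 1.716 -> [-0.39, -1.351, 0.003] [-0.002, -0.0, -2.189]
```

View pics/push.png

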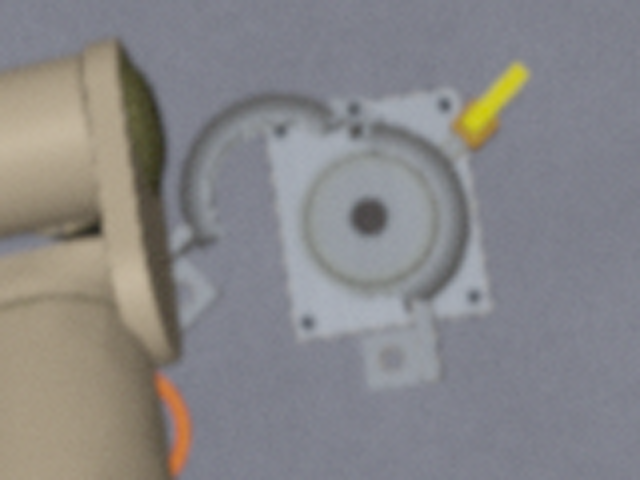

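The arm now covers the loose lug at crop (185,290), and nothing has moved. I'll start the push.

Emit:
drive_tool:
  series: "0.04 -0.3 0 0 0 -0.45 0;0.04 -0.3 0 0 0 -0.45 0;0.04 -0.38 0 0 0 -0.57 0;0.04 -0.46 0 0 0 -0.69 0;0.03 -0.54 0 0 0 -0.81 0;0.02 -0.62 0 0 0 -0.93 0;0.02 -0.62 0 0 0 -0.93 0;0.02 -0.62 0 0 0 -0.93 0"

```text
time_s: 4.05
eef_pos: [510.3, 224.9, 74.6]
ee_rot: [0.002, 0.24, 0.971, 0.001]
force: [0.3, 1.0, 0.3]
grip_width: -0.003
```

Run:
```python
from h import *
for q in(.54,.42,.3,.2,.1,.03,.01):
    p,y=lugpose(q,14.5);print(q,end=" ");show((np.r_[p,72],y))
```

```text
0.54 t 4.05 pos [510.3 224.9  74.6] F [0.3 1.  0.3] w -0.003
[496.7 209.   72. ] 1.206 -> [0.038, -0.17, 0.021] [0.003, 0.006, -0.241]
0.42 t 4.05 pos [510.3 224.9  74.6] F [0.3 1.  0.3] w -0.003
[486.2 192.7  72. ] 1.326 -> [0.052, -0.331, 0.021] [0.003, 0.006, -0.481]
0.3 t 4.05 pos [510.3 224.9  74.6] F [0.3 1.  0.3] w -0.003
[477.7 175.3  72. ] 1.446 -> [0.047, -0.493, 0.02] [0.003, 0.006, -0.721]
0.2 t 4.05 pos [510.3 224.9  74.6] F [0.3 1.  0.3] w -0.003
[472.2 160.   72. ] 1.546 -> [0.028, -0.626, 0.02] [0.002, 0.007, -0.921]
0.1 t 4.05 pos [510.3 224.9  74.6] F [0.3 1.  0.3] w -0.003
[468.3 144.4  72. ] 1.646 -> [-0.004, -0.757, 0.02] [0.002, 0.007, -1.121]
0.03 t 4.05 pos [510.3 224.9  74.6] F [0.3 1.  0.3] w -0.003
[466.5 133.2  72. ] 1.716 -> [-0.035, -0.846, 0.02] [0.002, 0.007, -1.261]
0.01 t 4.05 pos [510.3 224.9  74.6] F [0.3 1.  0.3] w -0.003
[466.2 130.   72. ] 1.736 -> [-0.044, -0.871, 0.02] [0.002, 0.007, -1.301]
```

Emit:
drive_tool:
  series: "0.04 -0.17 0.02 0 0 -0.24 0;0.05 -0.25 0.02 0 0 -0.36 0;0.05 -0.33 0.02 0 0 -0.48 0;0.05 -0.41 0.02 0 0 -0.6 0;0.05 -0.49 0.02 0 0 -0.72 0;0.04 -0.56 0.02 0 0 -0.82 0;0.03 -0.63 0.02 0 0 -0.92 0;0.03 -0.63 0.02 0 0 -0.92 0"

```text
time_s: 4.85
eef_pos: [472.5, 159.6, 72.9]
ee_rot: [0.003, 0.013, 1.0, 0.0]
force: [0.2, 0.5, -0.1]
grip_width: 0.0
```

Run:
```python
from h import *
for q in(.1,.03,.0,-.01):
    p,y=lugpose(q,14.5);print(q,end=" ");show((np.r_[p,72],y))
```

```text
0.1 t 4.85 pos [472.5 159.6  72.9] F [ 0.2  0.5 -0.1] w 0.0
[468.3 144.4  72. ] 1.646 -> [0.031, -0.128, 0.008] [0.0, 0.01, -0.203]
0.03 t 4.85 pos [472.5 159.6  72.9] F [ 0.2  0.5 -0.1] w 0.0
[466.5 133.2  72. ] 1.716 -> [0.043, -0.222, 0.007] [0.0, 0.01, -0.343]
0.0 t 4.85 pos [472.5 159.6  72.9] F [ 0.2  0.5 -0.1] w 0.0
[466.  128.3  72. ] 1.746 -> [0.047, -0.262, 0.007] [-0.0, 0.01, -0.403]
-0.01 t 4.85 pos [472.5 159.6  72.9] F [ 0.2  0.5 -0.1] w 0.0
[465.9 126.7  72. ] 1.756 -> [0.048, -0.276, 0.007] [-0.0, 0.01, -0.423]
```

Emit:
drive_tool:
  series: "0.03 -0.13 0.01 0 0.01 -0.2 0;0.04 -0.18 0.01 0 0.01 -0.3 0;0.04 -0.22 0.01 0 0.01 -0.36 0;0.05 -0.25 0.01 0 0.01 -0.4 0;0.05 -0.26 0.01 0 0.01 -0.4 0;0.05 -0.26 0.01 0 0.01 -0.4 0;0.05 -0.26 0.01 0 0.01 -0.4 0"

```text
time_s: 5.55
eef_pos: [466.7, 129.8, 72.4]
ee_rot: [0.002, -0.086, 0.996, 0.001]
force: [1.4, 7.3, -0.4]
grip_width: 0.001
```

Run:
```python
from h import *
c=shot("side");save(c,"push2",(230,160,390,290),4);show()
```

```text
t 5.6 pos [466.7 129.8  72.4] F [ 3.1  8.  -0.4] w 0.003
```

View pics/push2.png

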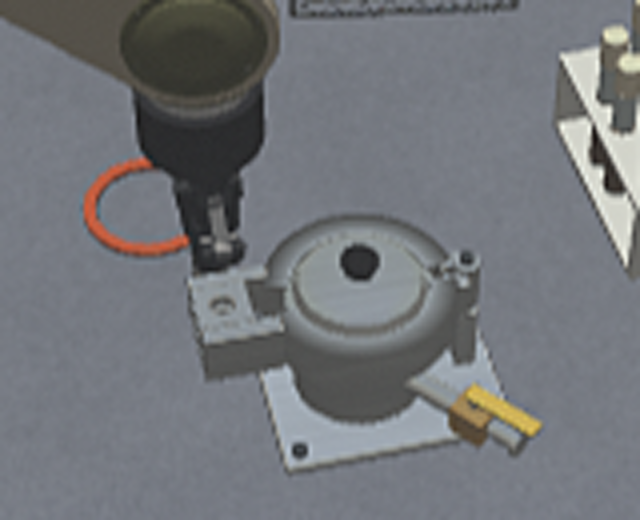

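The side view shows the loose half shut: the lugs meet around crop (235,310), and the push force is about 8 N. Next I'll back off and go to the pin.

```bash
cat >> h.py <<'E'
def plan(wps):
    s=telemetry.sense();cur=(s["eef_pos"],s["ee_rot"])
    for xyz,ya in wps:
        a,b,G=row(xyz,ya,cur);print(np.round(xyz).tolist(),round(ya,2),":",a.tolist(),b.tolist())
        cur=(np.array(xyz,float),np.roll(G.as_quat(),1))
E
python3 - <<'E'
from h import *
K=(536.5,-264.7)
plan([((462,160,73),1.74),((462,160,180),1.74),((480,50,230),1.74-.36),((497,-60,230),1.74-.82),((515,-165,230),1.74-1.28),((530,-245,230),.02),((*K,200),-.407),((*K,105),-.407)])
E
```

```text
[462, 160, 73] 1.74 : [-0.004, 0.254, -0.005] [0.002, 0.006, 0.005]
[462, 160, 180] 1.74 : [0.0, 0.0, -0.892] [0.0, 0.0, 0.0]
[480, 50, 230] 1.38 : [0.007, -0.929, -0.417] [0.0, 0.0, 0.72]
[497, -60, 230] 0.92 : [-0.313, -0.873, 0.0] [0.0, 0.0, 0.92]
[515, -165, 230] 0.46 : [-0.649, -0.605, 0.0] [0.0, 0.0, 0.92]
[530, -245, 230] 0.02 : [-0.653, -0.184, 0.0] [0.0, 0.0, 0.88]
[536.0, -265.0, 200.0] -0.41 : [-0.165, 0.051, 0.25] [0.0, 0.0, 0.854]
[536.0, -265.0, 105.0] -0.41 : [0.0, 0.0, 0.792] [0.0, 0.0, 0.0]
```

Emit:
drive_tool:
  series: "0 0.25 0 0 0 0 0;0 0.25 0 0 0 0 0;0 0.25 -0.9 0 0 0 0;0 0.25 -0.9 0 0 0 0;0 0.25 -0.9 0 0 0 0"

```text
time_s: 6.1
eef_pos: [463.6, 159.4, 185.9]
ee_rot: [0.006, -0.086, 0.996, 0.001]
force: [0.5, 0.5, -0.9]
grip_width: 0.0
```

Emit:
drive_tool:
  series: "0.01 -0.93 -0.42 0 0 0.72 1;0.01 -0.93 -0.42 0 0 0.72 1;0.01 -0.93 -0.42 0 0 0.72 1;0.01 -0.93 -0.42 0 0 0.72 1"

```text
time_s: 6.5
eef_pos: [481.9, 46.6, 237.6]
ee_rot: [0.008, 0.097, 0.995, 0.001]
force: [0.4, 0.5, -0.3]
grip_width: 0.685
```

Emit:
drive_tool:
  series: "-0.31 -0.87 0 0 0 0.92 1;-0.31 -0.87 0 0 0 0.92 1;-0.31 -0.87 0 0 0 0.92 1;-0.31 -0.87 0 0 0 0.92 1"

```text
time_s: 6.9
eef_pos: [498.2, -64.1, 236.8]
ee_rot: [0.007, 0.323, 0.946, 0.003]
force: [0.7, 0.9, 1.0]
grip_width: 0.998
```

Emit:
drive_tool:
  series: "-0.65 -0.6 0 0 0 0.92 1;-0.65 -0.6 0 0 0 0.92 1;-0.65 -0.6 0 0 0 0.92 1;-0.65 -0.6 0 0 0 0.92 1"

```text
time_s: 7.3
eef_pos: [515.9, -168.4, 236.0]
ee_rot: [0.005, 0.53, 0.848, 0.005]
force: [0.4, 2.1, -0.2]
grip_width: 1.007
```

Emit:
drive_tool:
  series: "-0.65 -0.18 0 0 0 0.88 1;-0.65 -0.18 0 0 0 0.88 1;-0.65 -0.18 0 0 0 0.88 1;-0.65 -0.18 0 0 0 0.88 1"

```text
time_s: 7.7
eef_pos: [531.0, -246.4, 235.5]
ee_rot: [0.003, 0.701, 0.713, 0.006]
force: [-0.2, 0.1, -0.7]
grip_width: 0.997
```

Run:
```python
from h import *
K=(536.5,-264.7)
show();plan([((*K,170),-.407),((*K,66),-.407)])
```

```text
t 7.7 pos [ 531.  -246.4  235.5] F [-0.2  0.1 -0.7] w 0.997
[536.0, -265.0, 170.0] -0.41 : [-0.155, 0.037, 0.546] [0.023, -0.012, 0.85]
[536.0, -265.0, 66.0] -0.41 : [0.0, 0.0, 0.867] [0.0, 0.0, 0.0]
```

Emit:
drive_tool:
  series: "-0.155 0.037 0.55 0.02 -0.01 0.85 1;-0.155 0.037 0.55 0.02 -0.01 0.85 1;-0.155 0.037 0.55 0.02 -0.01 0.85 1;-0.155 0.037 0.55 0.02 -0.01 0.85 1;-0.155 0.037 0.55 0.02 -0.01 0.85 1"

```text
time_s: 8.2
eef_pos: [537.0, -263.3, 170.2]
ee_rot: [0.001, 0.833, 0.553, 0.001]
force: [1.4, 0.3, 0.9]
grip_width: 0.997
```

Run:
```python
from h import *
K=(536.5,-264.7)
show();plan([((*K,66),-.407)])
```

```text
t 8.2 pos [ 537.  -263.3  170.2] F [1.4 0.3 0.9] w 0.997
[536.0, -265.0, 66.0] -0.41 : [-0.014, -0.002, 0.868] [0.005, -0.002, 0.018]
```

Emit:
drive_tool:
  series: "-0.014 -0.002 0.86 0 0 0.02 1;-0.014 -0.002 0.86 0 0 0.02 1;-0.014 -0.002 0.86 0 0 0.02 1;-0.014 -0.002 0.86 0 0 0.02 1;-0.014 -0.002 0.86 0 0 0.02 0;-0.014 -0.002 0.86 0 0 0.02 0;-0.014 -0.002 0.86 0 0 0.02 0;-0.014 -0.002 0.86 0 0 0.02 0;-0.014 -0.002 0.86 0 0 0.02 0;-0.014 -0.002 0.86 0 0 0.02 0"
  newtons: 50

```text
time_s: 9.2
eef_pos: [537.2, -265.2, 67.8]
ee_rot: [0.002, 0.836, 0.549, 0.002]
force: [3.8, -1.1, 4.4]
grip_width: 0.19
```

Run:
```python
from h import *
show()
```

```text
t 9.2 pos [ 537.2 -265.2   67.8] F [ 3.8 -1.1  4.4] w 0.19
```

Emit:
drive_tool:
  series: "0 0 -0.5 0 0 0 0;0 0 -1 0 0 0 0;0 0 -1 0 0 0 0;0 0 -1 0 0 0 0;0 0 -1 0 0 0 0"

```text
time_s: 9.7
eef_pos: [536.1, -264.7, 186.8]
ee_rot: [0.001, 0.836, 0.549, 0.001]
force: [-0.5, -1.2, -1.6]
grip_width: 0.186
```

Run:
```python
from h import *
show();a=-.407
plan([((515,-165,205),a-.33),((495,-65,205),a-.66),((482,35,205),-1.396),((473,80,205),-1.396)])
```

```text
t 9.7 pos [ 536.1 -264.7  186.8] F [-0.5 -1.2 -1.6] w 0.186
[515, -165, 205] -0.74 : [0.693, -0.491, -0.152] [0.006, -0.003, 0.658]
[495, -65, 205] -1.07 : [0.505, -0.683, 0.0] [0.0, 0.0, 0.66]
[482, 35, 205] -1.4 : [0.307, -0.782, 0.0] [0.0, 0.0, 0.658]
[473, 80, 205] -1.4 : [-0.009, -0.382, 0.0] [0.0, 0.0, 0.0]
```

Emit:
drive_tool:
  series: "0.69 -0.49 -0.15 0 0 0.66 0;0.69 -0.49 -0.15 0 0 0.66 0;0.69 -0.49 -0.15 0 0 0.66 0;0.69 -0.49 -0.15 0 0 0.66 0"

```text
time_s: 10.1
eef_pos: [514.3, -164.1, 203.4]
ee_rot: [-0.0, 0.914, 0.405, 0.001]
force: [-0.0, -0.0, -1.7]
grip_width: 0.189
```

Emit:
drive_tool:
  series: "0.5 -0.68 0 0 0 0.66 0;0.5 -0.68 0 0 0 0.66 0;0.5 -0.68 0 0 0 0.66 0;0.5 -0.68 0 0 0 0.66 0"

```text
time_s: 10.5
eef_pos: [493.8, -64.3, 202.3]
ee_rot: [-0.001, 0.968, 0.251, -0.0]
force: [-0.2, -0.2, -1.9]
grip_width: 0.184
```

Emit:
drive_tool:
  series: "0.3 -0.78 0 0 0 0.66 0;0.3 -0.78 0 0 0 0.66 0;0.3 -0.78 0 0 0 0.66 0;0.3 -0.78 0 0 0 0.66 0"

```text
time_s: 10.9
eef_pos: [479.9, 35.1, 201.7]
ee_rot: [-0.001, 0.996, 0.089, -0.001]
force: [-0.3, -1.0, -0.7]
grip_width: 0.188
```

Run:
```python
from h import *
show()
for n in("top","side"):
    c=shot(n);save(c,n+"h",(250,200,350,290) if n=="top" else (240,140,370,270),5 if n=="top" else 4.5)
    print(n,proj(c,[telemetry.sense()["eef_pos"]]))
a=cv2.imread("pics/toph.png");b=cv2.imread("pics/sideh.png")
print(a.shape,b.shape)
plan([((474,86.5,205),-1.396)])
```

```text
t 10.9 pos [479.9  35.1 201.7] F [-0.3 -1.  -0.7] w 0.188
top [[308.71594866 265.16013822]]
side [[287.6721921  223.29755993]]
(450, 500, 3) (585, 585, 3)
[474.0, 86.0, 205.0] -1.4 : [0.027, -0.443, -0.025] [-0.004, 0.004, 0.007]
```

View pics/sideh.png

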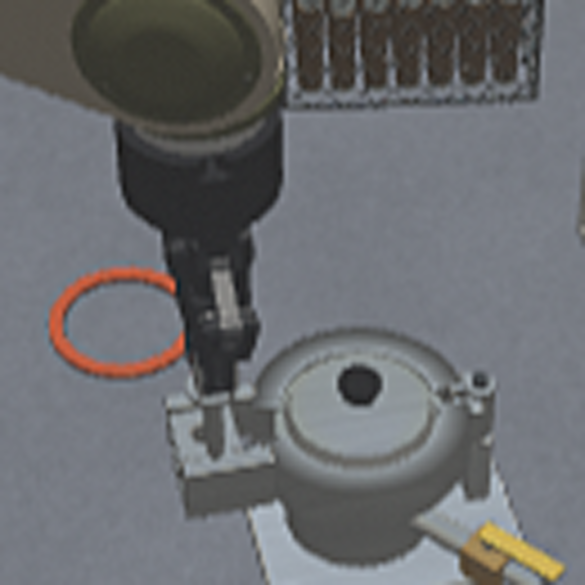

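The side view shows the pin held upright: collar at crop (213,400), tip at about (213,455), and the lug hole beside it at (200,433). Now I'll refine the hole position from the clean first frames.

Run:
```python
from h import *
import numpy as np
t=cv2.imread("pics/top0.png")[255:285,273:303];s=cv2.imread("pics/side0.png")[222:252,271:301]
f=lambda a:cv2.normalize(cv2.resize(a,None,fx=13,fy=13,interpolation=cv2.INTER_CUBIC),None,0,255,cv2.NORM_MINMAX)
cv2.imwrite("pics/m.png",np.hstack([f(t),f(s)]))
T=shot("top");S=shot("side")
print("tip pred side",proj(S,[[479.9,35.1,142],[479.9,35.1,192]]))
for p in[(473.5,86),(471.5,86),(475.5,86),(473.5,84),(473.5,88)]:print(p,proj(T,[[*p,100]]).round(2),proj(S,[[*p,100]]).round(2))
```

```text
tip pred side [[288.53054814 240.4955354 ]
 [287.67596021 225.83563344]]
(473.5, 86) [[288.12 268.77]] [[286.07 236.49]]
(471.5, 86) [[288.1  269.59]] [[285.26 236.52]]
(475.5, 86) [[288.14 267.96]] [[286.89 236.45]]
(473.5, 84) [[288.93 268.79]] [[286.09 237.09]]
(473.5, 88) [[287.3  268.76]] [[286.06 235.88]]
```

View pics/m.png

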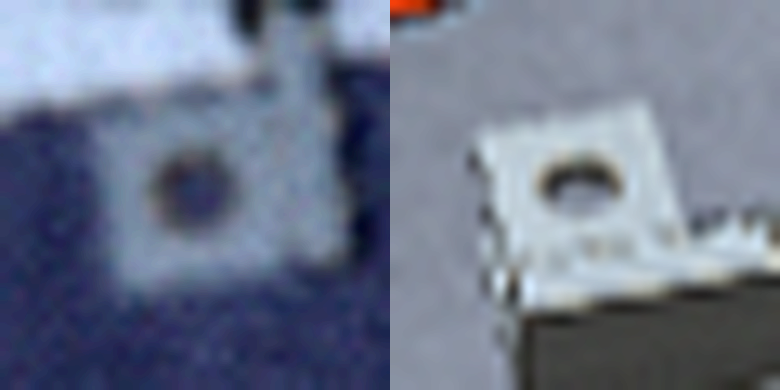

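Hole centre reads (287.5,269.0) in the top view and (285.1,235.9) in the side view, which puts it near (473,87.7). I'll hover low over it and check.

Run:
```python
from h import *
show();plan([((473.2,88.7,185),-1.396),((473.2,88.7,167),-1.396)])
```

```text
t 11.1 pos [480.2  33.5 202.1] F [-0.2 -0.4 -1.1] w 0.186
[473.0, 89.0, 185.0] -1.4 : [0.024, -0.463, 0.143] [-0.004, 0.003, 0.004]
[473.0, 89.0, 167.0] -1.4 : [0.0, 0.0, 0.15] [0.0, 0.0, 0.0]
```

Emit:
drive_tool:
  series: "0.024 -0.463 0.14 0 0 0 0;0.024 -0.463 0.14 0 0 0 0;0.024 -0.463 0.14 0 0 0 0;0.024 -0.463 0.2 0 0 0 0;0.024 -0.463 0.29 0 0 0 0;0.024 -0.463 0.29 0 0 0 0;0.024 -0.463 0.29 0 0 0 0"

```text
time_s: 11.8
eef_pos: [473.3, 88.2, 167.1]
ee_rot: [-0.001, 0.996, 0.088, -0.001]
force: [0.3, 0.7, -0.9]
grip_width: 0.188
```

Run:
```python
from h import *
show();p=telemetry.sense()["eef_pos"];c=shot("side");save(c,"hov",(260,200,320,260),9)
print(((proj(c,[[p[0],p[1],p[2]-60],[p[0],p[1],p[2]-10],[472.9,87.7,100]])-[260,200]+.5)*9).round(0).tolist())
```

```text
t 11.8 pos [473.3  88.2 167.1] F [ 0.3  0.7 -0.9] w 0.188
[[237.0, 309.0], [229.0, 182.0], [237.0, 328.0]]
```

View pics/hov.png

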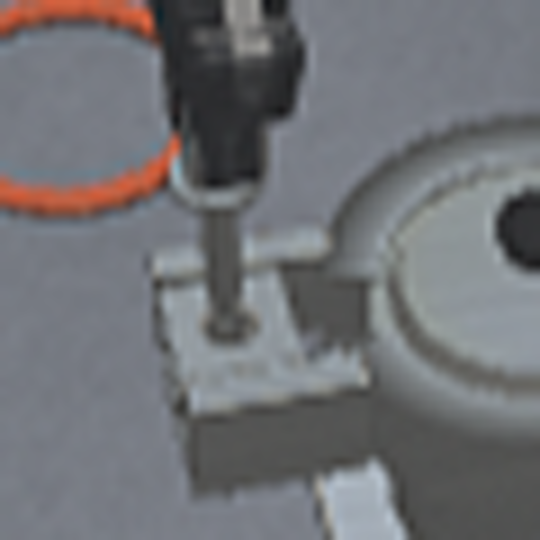

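The pin is over the hole: shaft at x≈226 and hole centre at about (230,325), so it needs roughly +0.5 mm in x. I'll insert gently.

Run:
```python
from h import *
plan([((473.8,89,167),-1.396),((473.8,89,137),-1.396)])
```

```text
[474.0, 89.0, 167.0] -1.4 : [0.004, -0.005, 0.004] [-0.004, 0.003, 0.003]
[474.0, 89.0, 137.0] -1.4 : [0.0, 0.0, 0.25] [0.0, 0.0, 0.0]
```

Emit:
drive_tool:
  series: "0.004 -0.006 0 0 0 0 0;0.004 -0.006 0.04 0 0 0 0;0.004 -0.006 0.08 0 0 0 0;0.004 -0.006 0.11 0 0 0 0;0.004 -0.006 0.14 0 0 0 0;0.004 -0.006 0.14 0 0 0 0"

```text
time_s: 12.45
eef_pos: [473.4, 89.2, 150.1]
ee_rot: [-0.001, 0.996, 0.088, -0.001]
force: [0.4, -0.0, -0.2]
grip_width: 0.188
```

Emit:
drive_tool:
  series: "0 0 0.04 0 0 0 0;0 0 0.08 0 0 0 0;0 0 0.12 0 0 0 0;0 0 0.12 0 0 0 0"

```text
time_s: 12.85
eef_pos: [473.0, 89.5, 134.9]
ee_rot: [-0.001, 0.996, 0.088, -0.002]
force: [0.6, 2.0, 0.6]
grip_width: 0.188
```

Emit:
drive_tool:
  series: "0 0 0.04 0 0 0 0;0 0 0.08 0 0 0 0;0 0 0.12 0 0 0 0;0 0 0.16 0 0 0 0;0 0 0.18 0 0 0 0;0 0 0.18 0 0 0 0"

```text
time_s: 13.45
eef_pos: [472.8, 89.5, 112.9]
ee_rot: [-0.001, 0.996, 0.088, -0.002]
force: [1.6, 1.6, -0.3]
grip_width: 0.184
```

Emit:
drive_tool:
  series: "0 0 0.015 0 0 0 0;0 0 0.03 0 0 0 0;0 0 0.035 0 0 0 0;0 0 0.035 0 0 0 0"

```text
time_s: 13.85
eef_pos: [473.1, 89.5, 110.0]
ee_rot: [-0.001, 0.996, 0.088, -0.002]
force: [-3.4, 1.6, 13.2]
grip_width: 0.187
```

Seated: 13 N at collar contact, at the expected height. I'll release and check.

Emit:
drive_tool:
  series: "0 0 -0.01 0 0 0 0.3;0 0 -0.01 0 0 0 1;0 0 -0.01 0 0 0 1;0 0 -0.01 0 0 0 1;0 0 -0.01 0 0 0 1;0 0 -0.01 0 0 0 1"

```text
time_s: 14.45
eef_pos: [473.1, 89.4, 111.1]
ee_rot: [-0.001, 0.996, 0.088, -0.002]
force: [0.6, 0.2, -0.2]
grip_width: 1.002
```

Run:
```python
from h import *
show();c=shot("side");save(c,"rel",(255,190,325,260),8)
plan([((473.3,88,109),-1.396),((473.3,88,68),-1.396)])
```

```text
t 14.45 pos [473.1  89.4 111.1] F [ 0.6  0.2 -0.2] w 1.002
[473.0, 88.0, 109.0] -1.4 : [-0.001, 0.012, 0.018] [-0.005, 0.006, 0.003]
[473.0, 88.0, 68.0] -1.4 : [0.0, 0.0, 0.342] [0.0, 0.0, 0.0]
```

View pics/rel.png

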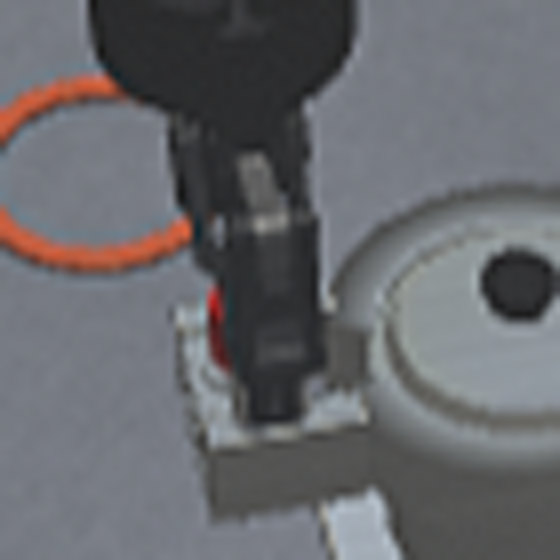

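The knob shows behind the open finger at crop (215,330), and the collar sits on the plate. I'll descend straddling the lugs.

Emit:
drive_tool:
  series: "0 0.012 0.05 -0.005 0.006 0 1;0 0.012 0.13 -0.005 0.006 0 1;0 0.012 0.21 -0.005 0.006 0 1;0 0.012 0.29 -0.005 0.006 0 1;0 0.012 0.34 -0.005 0.006 0 1;0 0.012 0.34 -0.005 0.006 0 1;0 0.012 0.34 -0.005 0.006 0 1"

```text
time_s: 15.2
eef_pos: [473.3, 88.1, 70.4]
ee_rot: [-0.0, 0.996, 0.088, -0.0]
force: [0.9, 0.1, 0.4]
grip_width: 1.006
```

Emit:
drive_tool:
  series: "0 0 0 0 0 0 0.7;0 0 0 0 0 0 0.5;0 0 0 0 0 0 0;0 0 0 0 0 0 0;0 0 0 0 0 0 0;0 0 0 0 0 0 0;0 0 0 0 0 0 0;0 0 0 0 0 0 0"
  newtons: 40

```text
time_s: 16.0
eef_pos: [473.4, 86.4, 71.3]
ee_rot: [0.002, 0.996, 0.089, -0.0]
force: [-5.1, -13.2, 9.8]
grip_width: 0.631
```

Run:
```python
from h import *
show();c=shot("side");save(c,"pin",(255,190,325,260),8);show()
```

```text
t 16.0 pos [473.4  86.4  71.3] F [ -5.1 -13.2   9.8] w 0.631
t 16.05 pos [473.5  86.4  71.4] F [ -6.7 -12.7  10.6] w 0.633
```

View pics/pin.png

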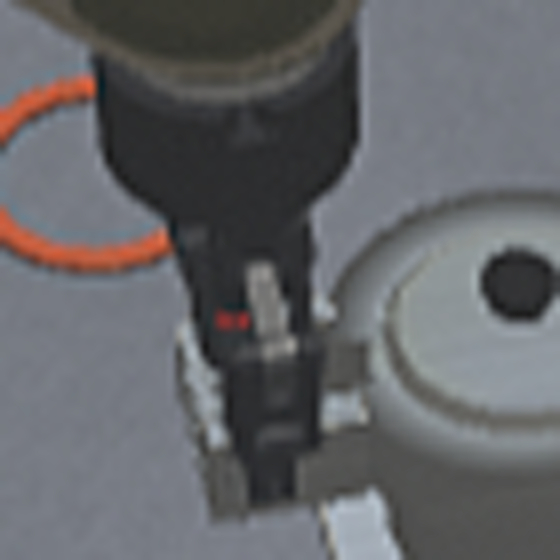

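The fingers grip both lug faces and opening 0.63 fits the shut width, with red knob visible between the fingers at (235,320). The lateral force is 13 N off balance, so I'll re-base to relax it.

Emit:
drive_tool:
  series: "0 0 0 0 0 0 0;0 0 0 0 0 0 0;0 0 0 0 0 0 0;0 0 0 0 0 0 0;0 0 0 0 0 0 0"

```text
time_s: 16.55
eef_pos: [473.5, 85.8, 71.6]
ee_rot: [0.003, 0.996, 0.09, -0.0]
force: [-1.4, -6.8, 3.0]
grip_width: 0.618
```

Emit:
drive_tool:
  series: "0 0 0 0 0 0 0;0 0 0 0 0 0 0;0 0 0 0 0 0 0;0 0 0 0 0 0 0;0 0 0 0 0 0 0"

```text
time_s: 17.05
eef_pos: [473.5, 85.8, 71.6]
ee_rot: [0.003, 0.996, 0.09, -0.0]
force: [-0.1, -3.7, -0.3]
grip_width: 0.618
```

Emit:
drive_tool:
  series: "0 0 0 0 0 0 0;0 0 0 0 0 0 0;0 0 0 0 0 0 0;0 0 0 0 0 0 0;0 0 0 0 0 0 0"
  newtons: 55

```text
time_s: 17.55
eef_pos: [473.5, 85.3, 71.8]
ee_rot: [0.003, 0.996, 0.091, -0.0]
force: [-1.2, -6.1, 2.2]
grip_width: 0.61
```

Run:
```python
from h import *
show();c=shot("top");save(c,"fin",(190,180,350,300),4)
s=shot("side");print([(d["rect"],d["confidence"]) for d in nets.spot_in("pin_knob",s)[:2]])
P=[473.1,88.3,117];print(proj(s,[P]));show()
```

```text
t 17.55 pos [473.5  85.3  71.8] F [-1.2 -6.1  2.2] w 0.61
[]
[[285.59390031 231.11047259]]
t 17.7 pos [473.5  85.3  71.8] F [-1.8 -6.8  2.3] w 0.612
```

View pics/fin.png

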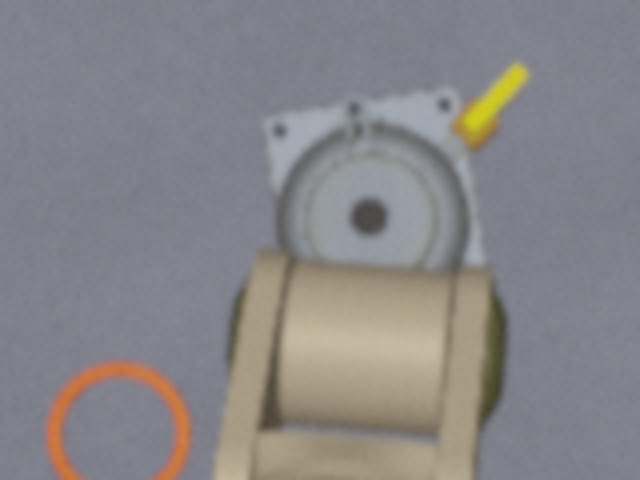

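The top view shows the ring closed around the lid (crop centre 370,215) and the orange seal not moved. I'll let the grip settle and do one last check.

Emit:
drive_tool:
  series: "0 0 0 0 0 0 0;0 0 0 0 0 0 0;0 0 0 0 0 0 0;0 0 0 0 0 0 0;0 0 0 0 0 0 0;0 0 0 0 0 0 0;0 0 0 0 0 0 0;0 0 0 0 0 0 0"

```text
time_s: 18.5
eef_pos: [473.5, 85.2, 71.9]
ee_rot: [0.003, 0.996, 0.091, -0.0]
force: [-0.7, -6.4, 1.8]
grip_width: 0.605
```

Emit:
drive_tool:
  series: "0 0 0 0 0 0 0;0 0 0 0 0 0 0;0 0 0 0 0 0 0;0 0 0 0 0 0 0;0 0 0 0 0 0 0;0 0 0 0 0 0 0;0 0 0 0 0 0 0;0 0 0 0 0 0 0"

```text
time_s: 19.3
eef_pos: [473.5, 85.2, 71.9]
ee_rot: [0.003, 0.996, 0.091, -0.0]
force: [-1.3, -5.0, 0.7]
grip_width: 0.605
```

Run:
```python
from h import *
show();c=shot("side");f=c["frame"][215:245,270:300].astype(int)
y,x=np.nonzero((f[...,0]>100)&(f[...,1]<70)&(f[...,2]<70));print("red px",len(x),x.mean()+270,y.mean()+215,y.min()+215,y.max()+215)
save(c,"last",(255,190,325,260),8)
```

```text
t 19.3 pos [473.5  85.2  71.9] F [-1.3 -5.   0.7] w 0.605
red px 7 283.2857142857143 229.85714285714286 229 231
```

View pics/last.png

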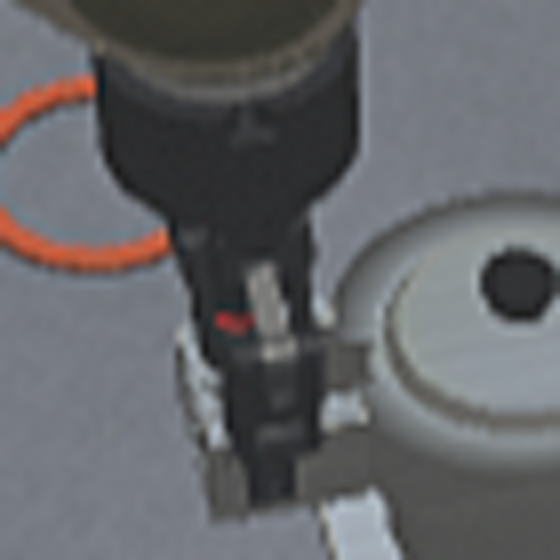

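Both readings are steady and the pin has not moved: width 0.605, knob still seen at crop (235,320). Handing in.

```bash
python3 -c "
from h import *
print(ctrl.finish_job());show()"
```

```text
the job is handed in; nothing more can be done
None
the job is handed in; nothing more can be done
```

I swung the loose half shut, put the pin in through both lugs, let go of it, and handed the job in at about 19.3 s while still squeezing the lugs at 55 N. No verdict came back, so success is judged only from the checks below.

- **Clamp shut:** the closing push ended at about 8 N, and the side picture shows the lugs meeting.
- **Pin home:** it went in with 1–2 N of side force. At the bottom it met about 13 N upward, at the tool height expected for the collar on the lug. The later side pictures show the red knob still in place between the fingers.
- **Final squeeze:** the opening held steady at 0.605, and the tool force was about −5 N in y. The first squeeze left about 13 N of sideways force, which I relaxed to that level. As the grip settled, the opening shrank from 0.63 to 0.605; I put this down to the seal and fingers giving.
- **Not measured:** the force on each lug and the seal's give could not be read directly. I inferred them from the grip setting and the steady opening. The last network search for the pin knob found nothing, because the finger hides most of it.
- **Bystanders:** I touched none of them, and those visible in the last pictures had not moved. I did not check the others again at the end.

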